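# Load the practice slide and index it one hole

## Task

Take the square block out of the pocket tray and stand it in the square socket on the carriage of the practice slide, leaving the round stubs in their pockets. Then pull the carriage's round lock knob up, move the carriage along to the next hole only, and let the lock pin go fully home there. Finish while still gripping the knob, holding the pin engaged; do not let go at the end.

Things in the scene. Friction and masses are not known exactly. Their poses are not given: they have to be found in the camera images.
- tray: Grey pocket tray, fixed: 104 (x) by 150 (y) by 14 mm high, origin at the centre of its underside. Six square pockets, 21 mm wide, 8 mm deep (floor 6 mm above the table): centres at x = -23 and +23, y = -46, 0 and +46 mm. Four hold a part, two are empty. A small loose steel bowl (50 mm wide, 20 mm high) stands beyond its +x side.
- block: The square block to take: off-white, 16 x 16 mm, 28 mm tall, 11 to 23 g, loose. Stands upright in one of the tray's pockets, turned up to 7 degrees against the tray, 20 mm of it above the tray's top. Origin at the centre of its underside, z up, x and y square to its sides.
- stub_a: Round stub, off-white cylinder 11 mm in diameter, 18 mm tall, upright in a pocket of the tray. Origin at the centre of its underside. To be left in its pocket.
- stub_b: Round stub like stub_a, in another pocket; to be left there.
- stub_c: Round stub like stub_a, in another pocket; to be left there.
- stand: Practice slide, fixed: grey base plate 150 (x) by 196 (y) by 10 mm, two aluminium rails along its y with tops 30 mm above the table, dark end plates 36 mm high at the y ends. Origin at the centre of the underside, z up. The rail at x = +36 mm has four 11 mm holes at y = -52.5, -17.5, +17.5, +52.5 mm. A steel carriage with the socket (x = -36) and lock knob (x = +36 mm) rides on both rails.
- socket (a point): Centre of the floor of the square socket on the carriage, 44 mm above the table; axes parallel to the stand's. The socket is a hole 22 mm square, 10 mm deep, in an aluminium block 40 x 40 mm whose top is 54 mm above the table; a seated block stands on this point and sticks out 18 mm. Moves with the carriage.
- lock_knob: Round black knob on the lock pin, 24 mm in diameter, 24 mm tall, to be gripped from above by its sides. Origin at the centre of its underside, 54 mm above the table when the pin is home (top at 78 mm); axis vertical, axes parallel to the stand's. A dark collar of 20 mm diameter ends 2 mm under it. It is 72 mm from the socket's centre and travels with the carriage.
- lock_pin (a joint): Height in m to which knob and pin are pulled up: 0 = fully home in a hole, at most 0.014; above 0.009 the pin is clear of the rail. A spring pulls it down with 3.6 N at 0, 7.8 N at the top. The 8 mm pin has a round tip and 1.5 mm play either way in a hole; between holes it rests on the rail at 0.009.
- carriage (a joint): Position in m of the carriage (124 mm in x, 46 mm in y, plate 30 to 40 mm above the table) along the stand's +y: 0 = first hole, at the stand's y = -52.5 mm (start), 0.035 = next hole, then 0.070 and 0.105. Slides with about 2 N of friction once the pin is clear; locked but for the 1.5 mm play while the pin is home.

How it is judged:
On the way, in this order (a step that is already met when the one before it is completed fails the run):
1. the square block stands in the socket, let go of, with the carriage still in the first hole (x of block in the frame of socket between -0.0045 and 0.0045 m and y of block in the frame of socket between -0.0045 and 0.0045 m and z of block in the frame of socket between -0.003 and 0.003 m and angle between block's own z axis and vertical below 0.15 rad and contact force between the fingers and block below 0.1 N and value of joint carriage below 0.004 m), for 0.2 s.
2. the lock pin is pulled clear of the rail (value of joint lock_pin above 0.0085 m), for 0.1 s.
At the end, for the whole second after the job is handed in: The carriage is at the second hole (0.035 m, within 3 mm), the lock pin is home (within 2 mm), the fingers still grip the lock knob with more than 2 N, and the square block stands upright (within 0.15 rad) on the socket's floor (within 3 mm), within 4.5 mm of its centre each way (value of joint carriage between 0.032 and 0.038 m and value of joint lock_pin below 0.002 m and contact force between the fingers and lock_knob above 2 N and x of block in the frame of socket between -0.0045 and 0.0045 m and y of block in the frame of socket between -0.0045 and 0.0045 m and z of block in the frame of socket between -0.003 and 0.003 m and angle between block's own z axis and vertical below 0.15 rad); the arm keeps its last pose, push and grip.
It fails at once if a round stub is taken out of its pocket or knocked over (distance of any of stub_a, stub_b, stub_c from where it was at the start of the episode above 0.012 m or angle between any of stub_a, stub_b, stub_c's own z axis and vertical above 0.5 rad).
It also fails if it takes over 48 s, if anything falls off the work surface, if the arm or the gripper's body presses on something with over 40 N, if the wrist force passes 120 N, or if a joint passes its speed limit or range.

## Robot

A 6-joint arm with a two-finger parallel gripper is mounted at the origin on the work surface. World frame = base frame: x ahead of the robot, y to its left, z up, the work surface at z = 0. Lengths are in m, angles in rad, forces in N, time in s.
With the tool pointing down it reaches from about 0.25 to 0.725 m from the base axis. Payload 4 kg.
Tool frame: the origin (TCP) lies between the finger pads; the fingertips stand 14 mm ahead of it and the grasp point (between the pads) lies 5 mm behind it; z points along the fingers, y is the line along which they close (so a half turn about z gives the same grasp; the last joint's range is limited). The gripper opens to 85 mm and grips with 20 to 120 N. Pads are 22 mm wide; open, the fingers measure 114 mm over their backs; the gripper's body (76 mm by 85 mm) begins 54 mm behind the grasp point. The pads swing forward as they close: fully open they stand 13 mm farther back than shut.
Start: joints at [-1.166, 0.241, 0.005, 1.335, 0, 1.571], TCP at [0.197, -0.46, 0.245] pointing down, gripper open.
Joint ranges: [-2.72, 2.72], [-1.05, 1.87], [-1.09, 1.28], [-1.99, 2.15], [-1.42, 1.44], [-3.14, 3.14]. Speed limits (rad/s): [2.79, 2.79, 3.14, 3.14, 3.14, 3.14].

## Interface

Orientations are given as a rotation vector (axis times angle).
In Python, from cell import sensors, grab_frame, calibration, sign_off, boxes_of, silhouettes gives the robot as it stands. The module is installed in compiled form; this text tells all that it offers.
- The arm moves only by the shell command python3 -m creep 'ROWS' [FORCE]. ROWS is JSON, one flat list of numbers, 5 for each row, row after row: the closure, from -1 (fully open) to 1 (shut), then the shift along the world's x, y, z in cm, then the turn about the world's z in degrees. In form: [fingers, x, y, z, turn, fingers, x, y, z, turn, ...]. A call has 1 to 10 rows; each row shifts and turns the commanded pose from where the row before left it; what a row does not reach is not made up. A row lasts 1/8 s, in which the tool goes at most 62.5 mm and 10.7 degrees, less where a joint would pass 70% of its speed; a pose out of reach is approached as far as the arm can. A call with a gripper value outside its range is refused whole. The fingers move at their own pace and stop on an object; FORCE is the grip in N (left out, the last holds). Time passes only in rows, so rows that do not move let the fingers close. It gives the time, the measured TCP pose, the force, the opening and the grip force at its end, in the units of the state.
- sensors.get_state(): the state, without advancing time (a new reading comes with each control period).
- grab_frame(name): name is "side" or "top" or "wrist"; returns the picture (480x640x3 uint8, blue, green, red); there is no depth.
- calibration(name): a dict with "fx", "fy", "cx", "cy" (pixels), "extrinsics" (4x4, takes a point from world to camera coordinates). Camera axes: x right, y down, z forward; pixel columns grow to the right and rows downward; lengths in m; the calibration is good to about 2 mm. A picture is of the moment at which its call begins: read the wrist's pose just before it. calibration takes no time and is no camera call; for the wrist camera it gives the pose at the moment of the call.
- sign_off(): hands the job in; it is judged then, once.
Trained networks look in the newest picture that a camera, given by its name, has taken for a name from the list of things; names that differ only in an ending like _2 or _b are one class to them, and where a whole thing is asked for, a point or a joint stands for the part that bears it (a point fixed in the world has none). Each returns a list of dicts, best first, with "conf" (0 to 1); they miss things now and then, are a little off and sometimes report something else, mostly with a low value. They report only what shows in the picture. A call takes as long as a camera call.
- boxes_of(camera, thing): "box" ([left, top, right, bottom] in pixels, round what is visible of it).
- silhouettes(camera, thing): "mask" (480x640 bool, what is visible of it) and "box" ([left, top, right, bottom] in pixels, round what is visible of it).
The state is a dict: "t": time; "joint_positions": joint angles; "dq": joint speeds; "joint_efforts": joint torques, N m; "tcp_pos": TCP position; "orientation": TCP orientation; "contact_force": force on the tool from outside, world axes, zero at the start; "moment": the same for the moment, N m; "finger_gap": finger opening in m; "finger_force": force on a finger pad.
Only numpy, scipy, OpenCV 4.12 (cv2) and the standard library are available. Lean on these libraries where they do the work, as an engineer would, in place of code of your own. Each camera call takes 0.05 s, during which the arm holds its last target. There are 200 camera calls.

## Working session

There is one attempt and no reset: what is moved stays moved. The work goes in short steps, Python scripts to look and compute and a shell command to move; the robot and the scene stay as the last step left them, time stands still between calls to the robot, and variables do not carry over. Pictures are saved under pics/ and viewed, at most 10 in all, crops included, and the job is handed in when it is done.

```bash
mkdir -p pics; python3 - <<'E'
from cell import *
import cv2, numpy as np
s=sensors.get_state(); print({k:np.round(v,3).tolist() for k,v in s.items()})
for n in ["top","side"]:
    im=grab_frame(n); cv2.imwrite(f"pics/{n}0.png",im)
    c=calibration(n); print(n,c["fx"],c["fy"],c["cx"],c["cy"],np.round(c["extrinsics"],4).tolist())
    for th in ["block","lock_knob","socket","stub_a","tray","stand","carriage"]:
        print(n,th,[(np.round(d["box"],1).tolist(),round(d["conf"],2)) for d in boxes_of(n,th)[:4]])
E
```

```text
{'t': 0.0, 'joint_positions': [-1.166, 0.241, 0.004, 1.335, 0.0, 1.571], 'dq': [0.001, -0.0, -0.002, -0.0, -0.0, -0.0], 'joint_efforts': [-0.001, -37.232, 25.241, 0.017, -0.0, -0.0], 'tcp_pos': [0.197, -0.459, 0.244], 'orientation': [-3.076, -0.631, 0.001], 'contact_force': [-0.194, -0.262, 0.131], 'moment': [-0.026, 0.049, -0.039], 'finger_force': 0.0, 'finger_gap': 0.086}
top 527.2322922558186 527.2322922558186 317.5750254008171 233.56033463324036 [[0.0107, -0.9994, -0.0323, -0.0559], [-0.9958, -0.0077, -0.0915, 0.5544], [0.0912, 0.0332, -0.9953, 0.9583], [0.0, 0.0, 0.0, 1.0]]
top block [([374.0, 238.8, 388.0, 248.4], 0.57)]
top lock_knob [([221.9, 189.4, 235.2, 207.7], 0.57)]
top socket [([220.6, 185.3, 246.8, 254.3], 0.91)]
top stub_a []
top tray [([360.6, 213.4, 453.4, 283.8], 0.74)]
top stand [([155.3, 181.0, 261.3, 258.9], 0.87)]
top carriage [([220.6, 186.1, 246.4, 254.1], 0.91)]
side 485.5420860699728 485.5420860699728 318.0673225454067 247.69966955111857 [[0.8451, -0.5343, -0.0197, -0.4884], [-0.314, -0.466, -0.8272, 0.1715], [0.4328, 0.7052, -0.5616, 0.5805], [0.0, 0.0, 0.0, 1.0]]
side block [([250.7, 168.3, 322.9, 214.5], 0.2)]
side lock_knob [([293.6, 172.5, 308.7, 185.4], 0.65), ([362.9, 321.1, 368.7, 336.4], 0.26)]
side socket [([246.3, 170.3, 323.2, 217.8], 0.82)]
side stub_a [([389.6, 334.1, 399.6, 354.1], 0.51), ([410.9, 320.7, 419.9, 332.2], 0.46), ([364.5, 321.2, 373.0, 333.7], 0.45)]
side tray [([312.7, 281.5, 444.8, 376.7], 0.63)]
side stand [([217.2, 162.7, 334.9, 239.0], 0.69)]
side carriage []
```

```bash
python3 - <<'E'
import cv2,numpy as np
a=cv2.imread("pics/top0.png")[150:310,140:480]; b=cv2.imread("pics/side0.png")[140:400,200:470]
a=cv2.resize(a,None,fx=2.3,fy=2.3,interpolation=cv2.INTER_CUBIC); cv2.imwrite("pics/tc.png",a)
cv2.imwrite("pics/sc.png",cv2.resize(b,None,fx=2.3,fy=2.3,interpolation=cv2.INTER_CUBIC))
E
```

```text
(no output)
```

View pics/tc.png

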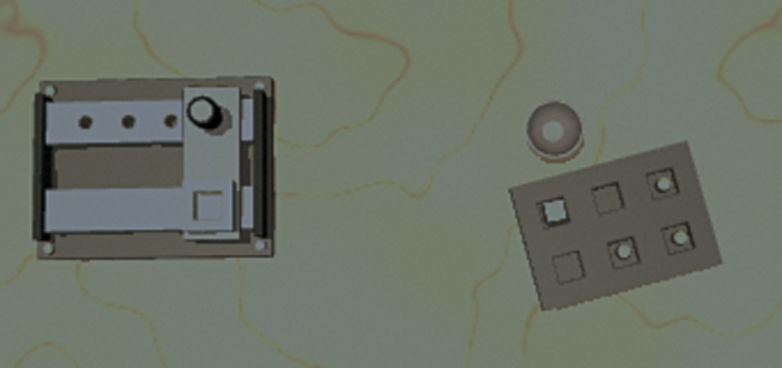

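View pics/sc.png

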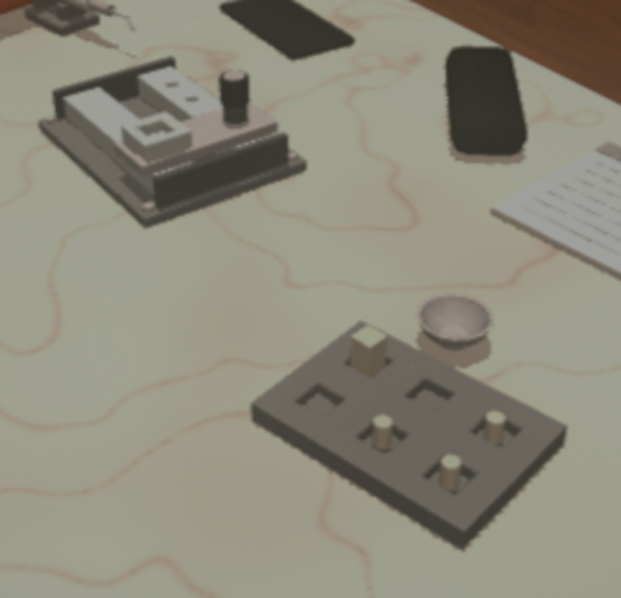

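The top crop shows the tray with the block at top px ≈(381,242) and stubs in three other pockets. The bowl is beyond the tray. The stand is at left, with the knob top at ≈(228,197) and the socket hole at ≈(230,240). In the side view the block top is at ≈(360,286), the knob top at ≈(302,173) and the socket hole at ≈(268,196).

```bash
cat > h.py <<'E'
import numpy as np, cv2
from scipy.optimize import least_squares
def P(c): return np.array([[c["fx"],0,c["cx"]],[0,c["fy"],c["cy"]],[0,0,1]])@np.array(c["extrinsics"])[:3]
def tri(obs): # [(cal,(u,v))...] -> point, residual px
    A=[]
    for c,(u,v) in obs:
        p=P(c); A+= [u*p[2]-p[0], v*p[2]-p[1]]
    x=np.linalg.svd(np.array(A))[2][-1]; x=x[:3]/x[3]
    return x,[np.round(proj(c,x)-np.array(uv),1).tolist() for c,uv in obs]
def proj(c,x):
    q=P(c)@np.append(x,1); return q[:2]/q[2]
def onz(c,uv,z): # pixel -> point at height z
    p=P(c); A=np.array([uv[0]*p[2]-p[0],uv[1]*p[2]-p[1]])
    return np.append(np.linalg.solve(A[:,:2],-A[:,3]-A[:,2]*z),z)
E
python3 - <<'E'
from cell import calibration
from h import *
t,s=calibration("top"),calibration("side")
for n,a,b,z in [("block",(381.3,241.7),(360.4,286.5),.034),("knob",(228.3,197.4),(302.2,173),.078),("socket",(230.4,239.6),(268.3,196.1),.054)]:
    x,r=tri([(t,a),(s,b)]); print(n,x.round(4),r,onz(t,a,z).round(4))
for n,u in dict(bl=(540,311),br=(720,262),tr=(687,141),tl=(511,188)).items():
    print(n,onz(t,(140+u[0]/2.3,150+u[1]/2.3),.014).round(4))
for n,u in dict(s1=(240,260),s2=(48,247),h1=(208,206),k=(203,109)).items(): print(n,onz(t,(140+u[0]/2.3,150+u[1]/2.3),.054 if n in("h1",) else .078 if n=="k" else .01).round(4))
E
```

```text
block [ 0.5408 -0.169   0.0316] [[0.2, -0.3], [-0.6, 0.1]] [ 0.5399 -0.1683  0.034 ]
knob [0.6137 0.1075 0.0772] [[0.0, -0.0], [-0.0, 0.0]] [0.6135 0.1074 0.078 ]
socket [0.5409 0.1064 0.0525] [[0.2, -0.4], [-0.6, 0.0]] [0.54   0.1065 0.054 ]
bl [ 0.4602 -0.158   0.014 ]
br [ 0.5012 -0.303   0.014 ]
tr [ 0.5996 -0.2775  0.014 ]
tl [ 0.56   -0.1343  0.014 ]
s1 [0.4992 0.0876 0.01  ]
s2 [0.5084 0.2474 0.01  ]
h1 [0.54   0.1064 0.054 ]
k [0.6135 0.1075 0.078 ]
```

```bash
python3 -m creep '[0,4.3,3.6,-0.5,-1,0,4.3,3.6,-0.5,-1,0,4.3,3.6,-0.5,-1,0,4.3,3.6,-0.5,-1,0,4.3,3.6,-0.5,-1,0,4.3,3.6,-0.5,-1,0,4.3,3.6,-0.5,-1,0,4.3,3.6,-0.5,-1,0,0,0,0,0,0,0,0,0,0]' 20
python3 - <<'E'
from cell import *
import cv2, numpy as np
from h import *
c=calibration("wrist"); im=grab_frame("wrist"); cv2.imwrite("pics/w1.png",im)
print(np.round(c["extrinsics"],3).tolist(), c["fx"],sensors.get_state()["t"])
print(proj(c,[.5408,-.169,.034]))
for th in ["block","stub_a"]:
    for d in silhouettes("wrist",th)[:4]: print(th,d["conf"],np.round(d["box"]).tolist())
E
```

```text
t: 2.05
tcp_pos: [0.5405, -0.1715, 0.205]
orientation: [-3.114, -0.416, 0.002]
contact_force: [0.1, -0.4, 0.6]
finger_gap: 0.0428
finger_force: 0.0
[[0.262, -0.965, -0.0, -0.307], [-0.927, -0.252, 0.278, 0.433], [-0.268, -0.073, -0.961, 0.473], [0.0, 0.0, 0.0, 1.0]] 410.30670697724963 2.1
[315.16285399 220.93378771]
block 0.85 [304.0, 201.0, 329.0, 231.0]
stub_a 0.81 [422.0, 209.0, 441.0, 228.0]
stub_a 0.66 [417.0, 261.0, 436.0, 277.0]
stub_a 0.46 [362.0, 262.0, 376.0, 282.0]
```

View pics/w1.png

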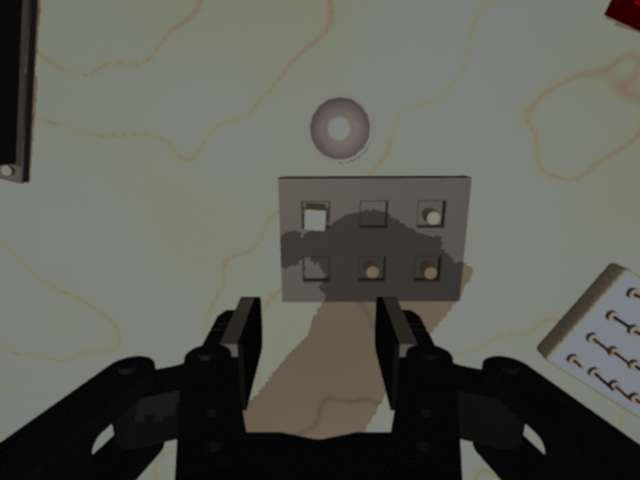

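The wrist picture shows the tray square to the image, with the block at ≈(316,217), the bowl at (340,128) and the stubs at the right and lower pockets. I'll get a closer second view.

```bash
python3 -m creep '[0,-1,0.1,-3,0,0,-1,0.1,-3,0,0,0,0,0,0]'
python3 - <<'E'
from cell import *
import cv2, numpy as np, pickle
from h import *
print(np.round(sensors.get_state()["tcp_pos"],4))
c=calibration("wrist"); im=grab_frame("wrist"); cv2.imwrite("pics/w2.png",im); pickle.dump(c,open("c2.pkl","wb"))
u=proj(c,[.5408,-.169,.034]); print(u)
for d in silhouettes("wrist","block")[:1]:
    print(d["conf"],np.round(d["box"]).tolist())
x,y=u.astype(int); x0,y0=x-40,y-40; print(x0,y0)
crop=cv2.resize(im[y0:y0+70,x0:x0+80],None,fx=9,fy=8.5*9/8.5,interpolation=cv2.INTER_CUBIC); cv2.imwrite("pics/w2c.png",crop[:600])
E
```

```text
t: 2.58
tcp_pos: [0.5177, -0.17, 0.1435]
orientation: [-3.112, -0.411, 0.008]
contact_force: [0.5, 0.8, 0.2]
finger_gap: 0.0426
finger_force: 0.0
[ 0.5177 -0.17    0.1435]
[327.47853244 208.13516793]
0.83 [313.0, 183.0, 344.0, 221.0]
287 168
```

View pics/w2c.png

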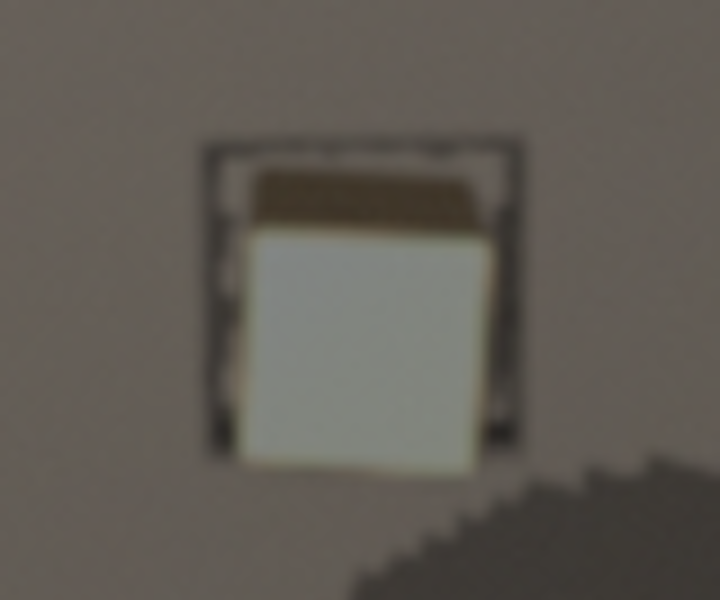

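The close crop shows the block's lit top face, with corners near px (314.8,193.6), (341.8,194.7), (340.1,220.4), (313.4,219.6). It is turned slightly against the pocket.

```bash
python3 - <<'E'
import pickle
from cell import calibration,sensors
from h import *
from scipy.spatial.transform import Rotation as R
c=pickle.load(open("c2.pkl","rb"));t=calibration("top");s=calibration("side")
q=[(287+x/9,168+y/9) for x,y in [(250,230),(493,240),(478,472),(238,464)]]
w=np.array([onz(c,u,.034) for u in q])
print(w.round(4), "c",w.mean(0))
for i in range(4):
    d=w[(i+1)%4]-w[i]; print(np.linalg.norm(d).round(4), (np.degrees(np.arctan2(d[1],d[0]))%90).round(2))
m=np.mean(q,0); print(tri([(t,(381.3,241.7)),(s,(360.4,286.5)),(c,m)]))
print(tri([(s,(360.4,286.5)),(c,m)]))
o=R.from_rotvec(sensors.get_state()["orientation"]).as_matrix(); print("tool y",np.degrees(np.arctan2(o[1,1],o[0,1]))%180, o[:,2].round(4))
E
```

```text
[[ 0.5472 -0.1595  0.034 ]
 [ 0.5507 -0.1749  0.034 ]
 [ 0.5356 -0.1782  0.034 ]
 [ 0.532  -0.1628  0.034 ]] c [ 0.54136349 -0.16887268  0.034     ]
0.0158 12.7
0.0155 12.3
0.0159 13.13
0.0156 11.99
(array([ 0.54082214, -0.16896486,  0.03157488]), [[0.2, -0.4], [-0.6, 0.1], [-0.2, 0.2]])
(array([ 0.54129849, -0.16926468,  0.03177634]), [[-0.2, -0.0], [0.5, -0.3]])
tool y 105.10768546927046 [ 1.4e-03 -5.0e-04 -1.0e+00]
```

```bash
python3 -m creep '[0,1.2,0.05,-2,-2.6,0,1.15,0.05,-2,0,0,0,0,-3,0,0,0,0,-2,0,0,0,0,0,0,0,0,0,0,0]'
```

```text
t: 3.42
tcp_pos: [0.546, -0.1692, 0.0572]
orientation: [3.121, 0.344, 0.005]
contact_force: [0.1, -0.3, -0.0]
finger_gap: 0.0424
finger_force: 0.0
```

```bash
python3 -m creep '[0,-0.5,0,-1,0,0,0,0,-1.5,0,0,0,0,0,0,0,0,0,0,0]'; python3 -c "
from cell import sensors
print(sensors.get_state()['tcp_pos'])"
```

```text
t: 3.92
tcp_pos: [0.5393, -0.1685, 0.03]
orientation: [-3.122, -0.344, 0.001]
contact_force: [-0.5, -0.7, 0.3]
finger_gap: 0.043
finger_force: 0.0
[ 0.53930228 -0.16853467  0.03004792]
```

```bash
python3 -m creep '[0,0.1,0,0.2,0,0.9,0,0,0,0,0.9,0,0,0,0,0.9,0,0,0,0,0.9,0,0,0,0,0.9,0,0,0,0]' 25
```

```text
t: 4.68
tcp_pos: [0.5409, -0.1687, 0.0328]
orientation: [3.122, 0.344, 0.002]
contact_force: [-0.3, 0.6, 5.0]
finger_gap: 0.0147
finger_force: 28.2
```

```bash
python3 -m creep '[0.9,0,0,2,0,0.9,0,0,4,0,0.9,-0.5,3,4,-2,0.9,-0.5,5,1,-2,0.9,-0.5,5,0,-2,0.9,-0.5,5,0,-2,0.9,-0.5,5,0,-2,0.9,-0.5,4.5,0,-2,0.9,0,0,0,0,0.9,0,0,0,0]'
python3 - <<'E'
from cell import *
import cv2, numpy as np, pickle
from h import *
print(np.round(sensors.get_state()["tcp_pos"],4))
c=calibration("wrist"); im=grab_frame("wrist"); cv2.imwrite("pics/w3.png",im); pickle.dump(c,open("c3.pkl","wb"))
print(proj(c,[.5405,.1065,.054]),proj(c,[.6136,.1075,.078]))
for th in ["socket","lock_knob","block"]:
  for d in boxes_of("wrist",th)[:2]: print(th,d["conf"],np.round(d["box"],1).tolist())
E
```

```text
t: 5.92
tcp_pos: [0.5146, 0.0539, 0.1421]
orientation: [-3.099, -0.128, 0.004]
contact_force: [0.7, -0.8, 0.3]
finger_gap: 0.015
finger_force: 27.6
[0.5146 0.0539 0.1421]
[231.81503092 201.90115474] [220.04792993  45.82477558]
socket 0.94 [189.7, 1.2, 287.4, 243.1]
lock_knob 0.95 [193.1, 20.1, 252.8, 78.2]
block 0.96 [296.2, 283.0, 342.3, 354.4]
block 0.69 [622.6, 186.7, 640.0, 341.8]
```

View pics/w3.png

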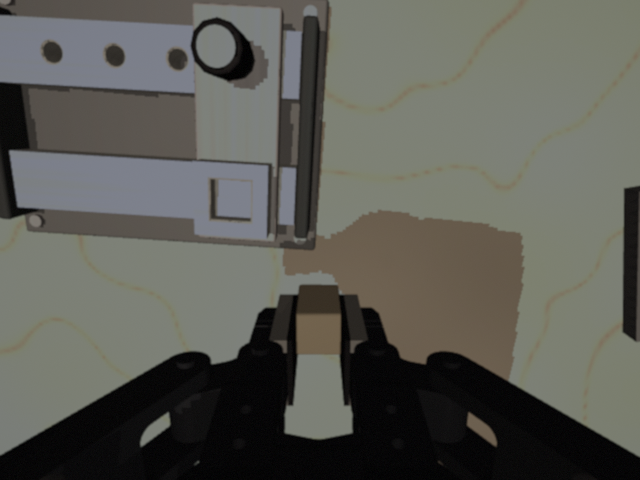

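The wrist picture shows the socket hole centred at ≈(231,199), the knob top at ≈(217,47) and the block held upright at ≈(319,320). The slide's rails run nearly horizontally. Next I'll measure the yaw and position.

```bash
python3 - <<'E'
import pickle
from cell import calibration
from h import *
c=pickle.load(open("c3.pkl","rb"));t=calibration("top");s=calibration("side")
ang=lambda a,b,z:(lambda d:(np.degrees(np.arctan2(d[1],d[0]))%90).round(2))(onz(c,b,z)-onz(c,a,z))
print("rails",ang((12,150),(190,159.5),.03),ang((0,83),(192,94.5),.03),"endplate",ang((302,16),(295,235),.036),"carr",ang((282,10),(277,160),.04))
im=cv2.imread("pics/w3.png")
h=np.mean([(208,178),(252,178),(254,220),(210,218)],0)
print("sock",tri([(t,(230.4,239.6)),(c,h)]),onz(c,h,.054))
print("knob",tri([(t,(228.3,197.4)),(c,(217,47))]),onz(c,(217,47),.078))
cv2.imwrite("pics/w3c.png",cv2.resize(im[0:250,170:330],None,fx=2.4*1.6,fy=2.4,interpolation=cv2.INTER_CUBIC) if 0 else cv2.resize(im[155:245,185:305],None,fx=6.5,fy=6.5,interpolation=cv2.INTER_CUBIC))
E
```

```text
rails 1.93 1.36 endplate 2.05 carr 1.17
sock (array([0.54066489, 0.10842937, 0.04584626]), [[-0.2, -0.0], [0.9, 0.2]]) [0.54231701 0.106985   0.054     ]
knob (array([0.6102976, 0.1033303, 0.0976112]), [[0.0, 0.0], [-0.0, -0.3]]) [0.61303188 0.10882576 0.078     ]
```

View pics/w3c.png

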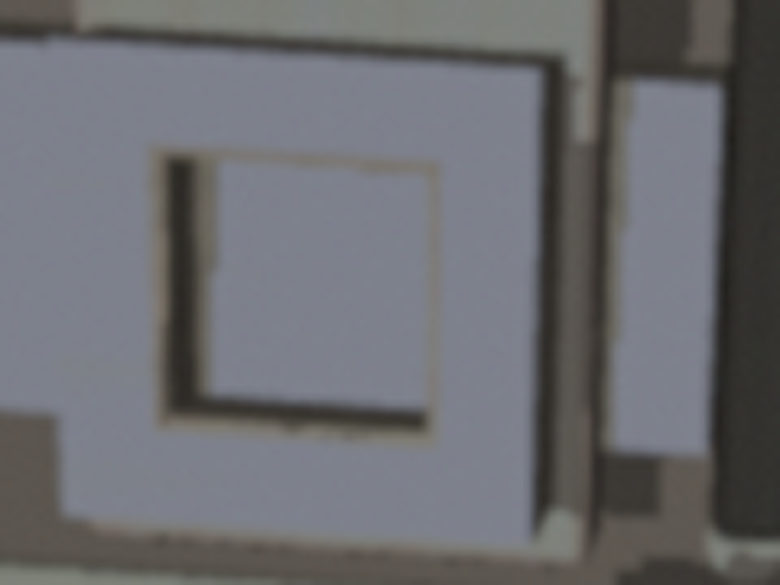

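The crop gives the socket hole rim's centre at ≈(230.7,200.4). Its yaw is about 1.6°, consistent with the top view, so I'll move above the socket.

```bash
python3 -m creep '[0.9,0.65,1.3,0,-0.8,0.9,0.65,1.3,0,-0.8,0.9,0.65,1.3,0,-0.8,0.9,0.7,1.4,0,-0.7,0.9,0,0,-2,0,0.9,0,0,-2,0,0.9,0,0,0,0,0.9,0,0,0,0]'
python3 - <<'E'
import pickle
from cell import sensors
from h import *
c=pickle.load(open("c3.pkl","rb"))
q=[onz(c,(185+x/6.5,155+y/6.5),.054) for x,y in [(153,150),(440,162),(435,442),(160,428)]]
print(np.mean(q,0)); 
for i in range(4):
    d=q[(i+1)%4]-q[i]; print(np.linalg.norm(d).round(4), np.degrees(np.arctan2(d[1],d[0]))%90)
print(sensors.get_state()["tcp_pos"])
E
```

```text
t: 7.12
tcp_pos: [0.5449, 0.0692, 0.1029]
orientation: [-3.066, -0.137, 0.005]
contact_force: [0.1, -0.2, 0.1]
finger_gap: 0.0154
finger_force: 27.6
[0.54105802 0.10714024 0.054     ]
0.0236 2.642538971960647
0.0235 1.1334998566760248
0.0233 2.2881582489751224
0.0234 1.8881000427639225
[0.54494154 0.06923059 0.10288248]
```

```bash
python3 - <<'E'
from cell import *
from scipy.spatial.transform import Rotation as R
s=sensors.get_state(); print(s["joint_positions"].round(3) if hasattr(s["joint_positions"],"round") else s["joint_positions"],s["tcp_pos"],s["moment"]); print(R.from_rotvec(s["orientation"]).as_matrix().round(3))
import cv2; cv2.imwrite("pics/s4.png",cv2.resize(grab_frame("side")[60:300,160:430],None,fx=2.2,fy=2.2))
E
```

```text
[ 0.088  0.438 -0.102  1.031  0.072  3.141] [0.54494154 0.06923059 0.10288248] [-0.07897535  0.01075686 -0.01040713]
[[ 0.996  0.089 -0.007]
 [ 0.089 -0.993  0.072]
 [-0.    -0.072 -0.997]]
```

View pics/s4.png

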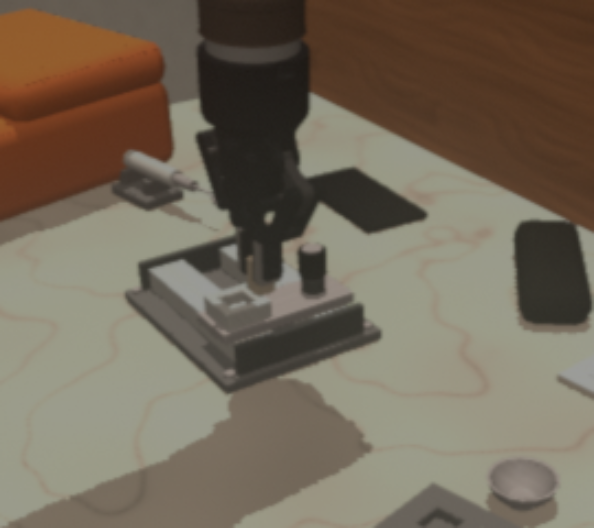

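The side picture shows the gripper tilted above the carriage, still holding the block. Joint 6 is at its limit, so I'll turn about +86.5° the other way; the block is square, so this gives the same fit.

```bash
python3 -m creep '[0.9,0,0,3,0,0.9,0,0,1,10,0.9,0,0,0,10,0.9,0,0,0,10,0.9,0,0,0,10,0.9,0,0,0,10,0.9,0,0,0,10,0.9,0,0,0,10,0.9,0,0,0,10,0.9,0,0,0,0]'
python3 -c "
from cell import sensors
s=sensors.get_state();print(s['joint_positions'],s['tcp_pos'])
from scipy.spatial.transform import Rotation as R;import numpy as np
m=R.from_rotvec(s['orientation']).as_matrix();print(m.round(3),np.degrees(np.arctan2(m[1,1],m[0,1]))%180)"
```

```text
t: 8.43
tcp_pos: [0.545, 0.0693, 0.1433]
orientation: [-2.277, -2.087, 0.074]
contact_force: [-0.6, -0.7, 0.2]
finger_gap: 0.0154
finger_force: 27.7
[0.11926816 0.45134235 0.03406671 1.22224304 0.013852   1.77662752] [0.54499592 0.06934935 0.14334313]
[[ 0.087  0.994 -0.07 ]
 [ 0.996 -0.087  0.006]
 [-0.001 -0.07  -0.998]] 175.0119998692877
```

The tool kept a 4° tilt from that limit. That is tolerable with 3 mm of play, so I'll allow for the ~1.9 mm offset it causes at the block's base.

```bash
python3 -m creep '[0.9,-0.1,1.3,0,3.4,0.9,-0.1,1.3,0,3.3,0.9,-0.1,1.2,0,0,0.9,0,0,-2,0,0.9,0,0,-2,0,0.9,0,0,-0.5,0,0.9,0,0,0,0,0.9,0,0,0,0]'
cat > st.py <<'E'
from cell import sensors
from scipy.spatial.transform import Rotation as R;import numpy as np
s=sensors.get_state()
m=R.from_rotvec(s['orientation']).as_matrix();print(np.round(s['joint_positions'],3),m[:,2].round(3),np.degrees(np.arctan2(m[1,1],m[0,1]))%180)
E
python3 st.py; python3 - <<'E'
from cell import *
from h import *
import pickle
c=calibration("wrist"); im=grab_frame("wrist"); cv2.imwrite("pics/w5.png",im); pickle.dump(c,open("c5.pkl","wb"))
E
```

```text
t: 9.43
tcp_pos: [0.542, 0.1073, 0.0982]
orientation: [-2.152, -2.221, 0.079]
contact_force: [-0.0, -0.3, 0.6]
finger_gap: 0.0153
finger_force: 27.7
[ 0.19   0.497 -0.019  1.125  0.01   1.729] [-0.07  -0.003 -0.998] 1.8106339350292109
```

View pics/w5.png

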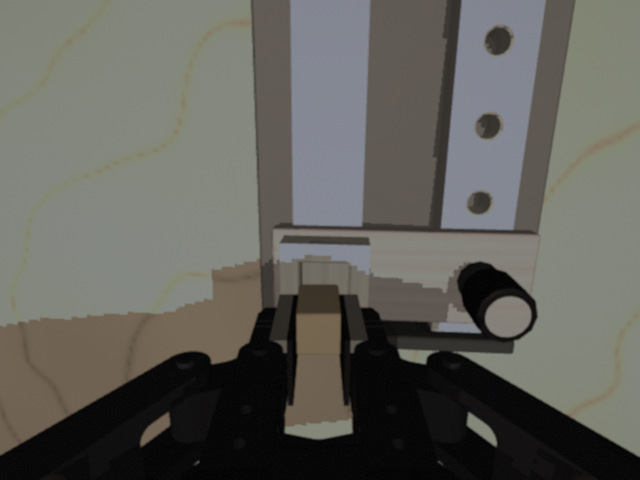

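The block (px 297–341) is just above the socket; the hole's far rim shows at (301–349, 262). I'll check those pixels numerically.

```bash
python3 - <<'E'
import pickle
from h import *
c=pickle.load(open("c5.pkl","rb"))
a=[onz(c,u,.054) for u in [(301,262),(349,262)]]; print(a, np.mean(a,0)-[0,.011,0])
print("knob",onz(c,(508,316),.078))
# block far-bottom edge expected z=TCP-.0268
print([onz(c,u,.0715) for u in [(300,283),(340,283)]])
E
```

```text
[array([0.5306964, 0.1184135, 0.054    ]), array([0.55205067, 0.11958717, 0.054     ])] [0.54137353 0.10800033 0.054     ]
knob [0.61370341 0.10913908 0.078     ]
[array([0.53227922, 0.11538784, 0.0715    ]), array([0.5485428 , 0.11634765, 0.0715    ])]
```

```bash
python3 -m creep '[0.9,0.05,0,-1,0,0.9,0,0,-1,0,0.9,0,0,-0.4,0,0.9,0,0,0,0,0.9,0,0,0,0]'
```

```text
t: 10.1
tcp_pos: [0.542, 0.1071, 0.0734]
orientation: [-2.151, -2.22, 0.081]
contact_force: [0.5, 1.2, -0.9]
finger_gap: 0.0154
finger_force: 27.7
```

```bash
python3 -m creep '[0.9,0,0,-0.1,0,0.9,0,0,0,0,0.4,0,0,0,0,0.2,0,0,0,0,0.2,0,0,0,0,0.2,0,0,0,0]'
python3 -m creep '[0.2,0,0,1,0,0.2,0,0,2,0,0.2,0,0,3,0,0.2,0,-2,2,0,0.2,0,-2,0,0,0.2,0,0,0,0]'; python3 st.py
python3 - <<'E'
from cell import *
from h import *
import pickle
c=calibration("wrist"); im=grab_frame("wrist"); cv2.imwrite("pics/w6.png",im); pickle.dump(c,open("c6.pkl","wb"))
E
```

```text
t: 10.85
tcp_pos: [0.5418, 0.1071, 0.0723]
orientation: [-2.151, -2.22, 0.081]
contact_force: [0.6, -0.2, -0.2]
finger_gap: 0.0341
finger_force: 0.0
t: 11.6
tcp_pos: [0.5415, 0.0655, 0.1519]
orientation: [-2.153, -2.217, 0.082]
contact_force: [-0.3, -0.4, 0.3]
finger_gap: 0.0343
finger_force: 0.0
[0.118 0.44  0.04  1.243 0.005 1.659] [-0.073 -0.003 -0.997] 1.6614794127391512
```

View pics/w6.png

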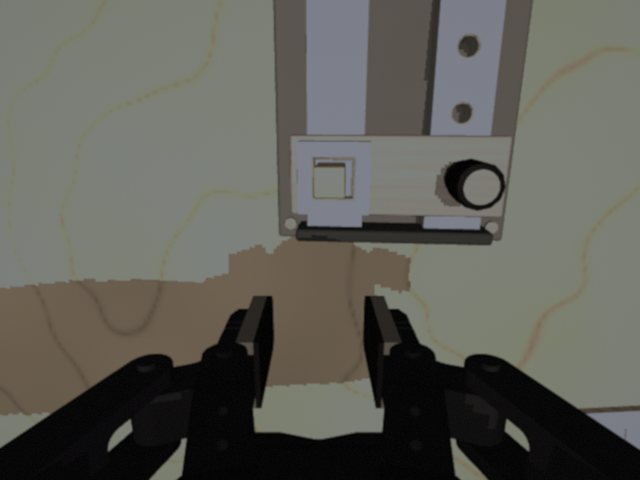

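The block stands square in the socket with its top at ≈(330,183), and the knob's top is at ≈(483,186).

```bash
python3 - <<'E'
import pickle
from h import *
from cell import calibration
c=pickle.load(open("c6.pkl","rb"));t=calibration("top");s=calibration("side")
print("knob",onz(c,(483,186),.078),tri([(t,(228.3,197.4)),(s,(302.2,173)),(c,(483,186))]))
print("block",onz(c,(330,183),.072))
E
```

```text
knob [0.61424917 0.10967718 0.078     ] (array([0.61426788, 0.10845347, 0.07640468]), [[-0.4, -0.3], [-0.0, 0.1], [-1.3, 2.0]])
block [0.54035045 0.10745171 0.072     ]
```

```bash
python3 -m creep '[0,2.4,1.5,0,0,0,2.4,1.5,0,0,0,2.4,1.35,0,0,0,0,0,-2.5,0,0,0,0,-2.5,0,0,0,0,0,0,0,0,0,0,0]'; python3 st.py
```

```text
t: 12.52
tcp_pos: [0.6138, 0.1108, 0.1024]
orientation: [-2.15, -2.22, 0.081]
contact_force: [0.7, -0.3, -0.4]
finger_gap: 0.0428
finger_force: 0.0
[0.174 0.627 0.219 1.235 0.009 1.713] [-0.072 -0.003 -0.997] 1.8227441542615057
```

```bash
python3 -m creep '[0,0,-0.15,-2,0,0,0,0,-1.8,0,0,0,0,0,0,0.9,0,0,0,0,0.9,0,0,0,0,0.9,0,0,0,0,0.9,0,0,0,0]' 40; python3 st.py
```

```text
t: 13.4
tcp_pos: [0.6137, 0.1091, 0.0652]
orientation: [-2.151, -2.22, 0.081]
contact_force: [-5.3, -0.5, 5.4]
finger_gap: 0.0227
finger_force: 39.7
[0.172 0.657 0.171 1.155 0.009 1.711] [-0.072 -0.003 -0.997] 1.8104363894816848
```

```bash
python3 -m creep '[0.9,0,0,0.4,0,0.9,0,0,0.4,0,0.9,0,0,0.4,0,0.9,0,0,0,0,0.9,0,0,0,0]'; python3 st.py
```

```text
t: 14.02
tcp_pos: [0.6136, 0.1091, 0.0758]
orientation: [-2.151, -2.22, 0.082]
contact_force: [-1.3, 1.1, -6.6]
finger_gap: 0.0229
finger_force: 39.5
[0.172 0.648 0.184 1.178 0.009 1.71 ] [-0.073 -0.003 -0.997] 1.8116079450403888
```

```bash
python3 -m creep '[0.9,0,0,0.1,0,0.9,-0.02,0.5,0,0,0.9,-0.02,0.7,0,0,0.9,-0.02,0.8,0,0,0.9,-0.02,0.7,0,0,0.9,-0.02,0.5,0,0,0.9,-0.01,0.3,0,0,0.9,0,0,0,0,0.9,0,0,0,0]'; python3 st.py
python3 - <<'E'
from cell import *
from h import *
t=calibration("top")
im=grab_frame("top"); cv2.imwrite("pics/t7.png",im)
for th in ["carriage","block"]:
  for d in boxes_of("top",th)[:1]: print(th,d["conf"],np.round(d["box"],1).tolist())
E
```

```text
t: 15.15
tcp_pos: [0.6127, 0.1448, 0.0774]
orientation: [-2.15, -2.22, 0.079]
contact_force: [-1.6, 1.4, -7.9]
finger_gap: 0.0228
finger_force: 39.5
[0.225 0.658 0.206 1.189 0.014 1.764] [-0.072 -0.002 -0.997] 1.830227775989002
carriage 0.92 [200.0, 186.4, 225.1, 255.9]
```

```bash
python3 -m creep '[0.9,0,0,-0.4,0,0.9,0,0,-0.3,0,0.9,0,0,0,0,0.9,0,0,0,0]'; python3 st.py
```

```text
t: 15.8
tcp_pos: [0.6127, 0.1441, 0.0705]
orientation: [-2.151, -2.22, 0.081]
contact_force: [-2.5, 2.1, -5.2]
finger_gap: 0.023
finger_force: 39.7
[0.225 0.664 0.197 1.175 0.013 1.764] [-0.072 -0.003 -0.997] 1.81019699089073
```

The pin has entered the hole: the spring pull of 5.2 N matches a height of about 5 mm, and it is not resting on the rail.

```bash
python3 -m creep '[0.9,0,0,-0.3,0,0.9,0,0,-0.3,0,0.9,0,0,-0.1,0,0.9,0,0,0,0,0.9,0,0,0,0]'; python3 st.py
python3 - <<'E'
from cell import *
from h import *
im=grab_frame("wrist"); c=calibration("wrist")
side=grab_frame("side")
cv2.imwrite("pics/f.png",np.hstack([cv2.resize(im[140:480,140:560],(400,324)),cv2.resize(side[110:260,190:380],(400,324))]))
E
```

```text
t: 16.42
tcp_pos: [0.6128, 0.1441, 0.0652]
orientation: [-2.151, -2.22, 0.079]
contact_force: [-5.7, 2.4, 3.9]
finger_gap: 0.0231
finger_force: 40.0
[0.225 0.668 0.19  1.163 0.013 1.764] [-0.071 -0.003 -0.997] 1.8074424650795278
```

View pics/f.png

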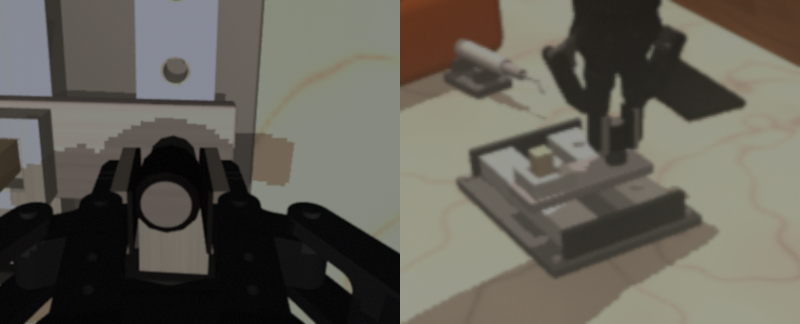

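The left half shows the knob gripped at ≈(165,200) with the next hole ahead of it. The right half shows the carriage one hole along and the block upright in the socket at ≈(541,158). TCP height is back at its home value (65.2 mm), the shift is 35.0 mm and the tool is pressing down slightly.

```bash
python3 -c "
from cell import sign_off
print(sign_off())"
```

```text
the job is handed in; nothing more can be done
None
```

I handed the job in at about 16.5 s of the 48 s allowed: by my readings the block is in the socket, the carriage is at the second hole with the pin home, and the gripper still holds the knob with about 40 N; the verdict itself was not shown.

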